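# Set the stock tags at the connector bins

### The job

Flip the hinged stock tags with a fingertip so that only the full bins show the ring: at a full bin the tag must lean right back towards its bin (ring face up), and at an empty bin it must lean right forward towards the robot (bar face up). Tags that are already right can stay as they are. Only push the tags: do not pinch them, and do not lift or shift the bins or the other things on the bench.

Things in the scene. Friction and masses are not known exactly. Their poses are not given: they have to be found in the camera images.
- tray: Plywood base board lying on the bench, 230 x 430 x 8 mm, fixed. Origin: centre of its underside; its x axis points from the tags towards the bins (away from the robot), y runs along the row, z up. Four steel tag stands are fixed on it in a row along y, 100 mm apart, hinge lines 80 mm from the board's centre on the robot's side; one bin stands behind each tag.
- tag_a (a joint): Hinge of tag A (rad): 0 upright, +0.7 at its stop leaning towards its bin (ring face up), -0.7 at its stop leaning towards the robot (bar face up). Light hinge (about 0.2 N at the free edge turns it); past upright by about 0.2 rad the tag falls on to its stop by its own weight. Which tag stands where in the row varies.
- hinge_a (a point): Middle of tag A's hinge line, 70 mm above the bench; turns with the tag: y along the hinge (parallel to the tray's y), z towards the free edge. The tag: bare aluminium plate 56 mm wide, 6 mm thick, reaching 60 mm from the hinge; dark raised ring on its -x face, bar on +x. At a stop its free edge is 116 mm above the bench, 39 mm aside of the hinge. The stand's uprights end at 75 mm.
- tag_b (a joint): Hinge of tag B (rad): 0 upright, +0.7 at its stop leaning towards its bin (ring face up), -0.7 at its stop leaning towards the robot (bar face up). Light hinge (about 0.2 N at the free edge turns it); past upright by about 0.2 rad the tag falls on to its stop by its own weight. Which tag stands where in the row varies.
- hinge_b (a point): Middle of tag B's hinge line, 70 mm above the bench; turns with the tag: y along the hinge (parallel to the tray's y), z towards the free edge. The tag: bare aluminium plate 56 mm wide, 6 mm thick, reaching 60 mm from the hinge; dark raised ring on its -x face, bar on +x. At a stop its free edge is 116 mm above the bench, 39 mm aside of the hinge. The stand's uprights end at 75 mm.
- tag_c (a joint): Hinge of tag C (rad): 0 upright, +0.7 at its stop leaning towards its bin (ring face up), -0.7 at its stop leaning towards the robot (bar face up). Light hinge (about 0.2 N at the free edge turns it); past upright by about 0.2 rad the tag falls on to its stop by its own weight. Which tag stands where in the row varies.
- hinge_c (a point): Middle of tag C's hinge line, 70 mm above the bench; turns with the tag: y along the hinge (parallel to the tray's y), z towards the free edge. The tag: bare aluminium plate 56 mm wide, 6 mm thick, reaching 60 mm from the hinge; dark raised ring on its -x face, bar on +x. At a stop its free edge is 116 mm above the bench, 39 mm aside of the hinge. The stand's uprights end at 75 mm.
- tag_d (a joint): Hinge of tag D (rad): 0 upright, +0.7 at its stop leaning towards its bin (ring face up), -0.7 at its stop leaning towards the robot (bar face up). Light hinge (about 0.2 N at the free edge turns it); past upright by about 0.2 rad the tag falls on to its stop by its own weight. Which tag stands where in the row varies.
- hinge_d (a point): Middle of tag D's hinge line, 70 mm above the bench; turns with the tag: y along the hinge (parallel to the tray's y), z towards the free edge. The tag: bare aluminium plate 56 mm wide, 6 mm thick, reaching 60 mm from the hinge; dark raised ring on its -x face, bar on +x. At a stop its free edge is 116 mm above the bench, 39 mm aside of the hinge. The stand's uprights end at 75 mm.
- bin_full_1: Blue plastic bin heaped with pale connector housings, 125 mm deep (x) x 84 mm wide (y), 50 mm high, heap up to 62 mm, loose on the tray behind one of the tags, its centre 105 mm from the hinge line and within 5 mm of straight behind its tag; which bin stands behind which tag varies. Origin: centre of its underside, 8 mm above the bench.
- bin_full_2: Blue plastic bin heaped with pale connector housings, 125 mm deep (x) x 84 mm wide (y), 50 mm high, heap up to 62 mm, loose on the tray behind one of the tags, its centre 105 mm from the hinge line and within 5 mm of straight behind its tag; which bin stands behind which tag varies. Origin: centre of its underside, 8 mm above the bench.
- bin_empty_1: Blue plastic bin with nothing in it, 125 mm deep (x) x 84 mm wide (y), 50 mm high, loose on the tray behind one of the tags, its centre 105 mm from the hinge line and within 5 mm of straight behind its tag; which bin stands behind which tag varies. Origin: centre of its underside, 8 mm above the bench.
- bin_empty_2: Blue plastic bin with nothing in it, 125 mm deep (x) x 84 mm wide (y), 50 mm high, loose on the tray behind one of the tags, its centre 105 mm from the hinge line and within 5 mm of straight behind its tag; which bin stands behind which tag varies. Origin: centre of its underside, 8 mm above the bench.
- tape_roll: Roll of yellow tape lying flat, 90 mm across, 24 mm high, loose; origin: centre of its underside. A bystander.
- mug: White mug, 80 mm across, 90 mm high, handle to its +y, loose; origin: centre of its underside. A bystander.
- screwdriver: Screwdriver lying along its x axis, 180 mm long, loose; origin under its middle. A bystander.
There are look-alikes about, which are no part of the job. Leave any yellow look-alike of the bin_full_2 alone.

How it is judged:
At the end, for the whole second after the job is handed in: Each tag before a full bin stands at more than +0.5 rad (leaning to the bin), each tag before an empty bin at less than -0.5 rad (leaning to the robot), all tags at rest; every bin within 20 mm and the tape roll, mug and screwdriver within 30 mm of where they began ((y of bin_full_1 in the frame of hinge_a above 0.05 m or y of bin_full_1 in the frame of hinge_a below -0.05 m or value of joint tag_a above 0.5 rad) and (y of bin_full_1 in the frame of hinge_b above 0.05 m or y of bin_full_1 in the frame of hinge_b below -0.05 m or value of joint tag_b above 0.5 rad) and (y of bin_full_1 in the frame of hinge_c above 0.05 m or y of bin_full_1 in the frame of hinge_c below -0.05 m or value of joint tag_c above 0.5 rad) and (y of bin_full_1 in the frame of hinge_d above 0.05 m or y of bin_full_1 in the frame of hinge_d below -0.05 m or value of joint tag_d above 0.5 rad) and distance of each of bin_full_1, bin_full_2, bin_empty_1, bin_empty_2 from where it was at the start of the episode below 0.02 m and linear speed of each of bin_full_1, bin_full_2, bin_empty_1, bin_empty_2 below 0.02 m/s and (y of bin_full_2 in the frame of hinge_a above 0.05 m or y of bin_full_2 in the frame of hinge_a below -0.05 m or value of joint tag_a above 0.5 rad) and (y of bin_full_2 in the frame of hinge_b above 0.05 m or y of bin_full_2 in the frame of hinge_b below -0.05 m or value of joint tag_b above 0.5 rad) and (y of bin_full_2 in the frame of hinge_c above 0.05 m or y of bin_full_2 in the frame of hinge_c below -0.05 m or value of joint tag_c above 0.5 rad) and (y of bin_full_2 in the frame of hinge_d above 0.05 m or y of bin_full_2 in the frame of hinge_d below -0.05 m or value of joint tag_d above 0.5 rad) and (y of bin_empty_1 in the frame of hinge_a above 0.05 m or y of bin_empty_1 in the frame of hinge_a below -0.05 m or value of joint tag_a below -0.5 rad) and (y of bin_empty_1 in the frame of hinge_b above 0.05 m or y of bin_empty_1 in the frame of hinge_b below -0.05 m or value of joint tag_b below -0.5 rad) and (y of bin_empty_1 in the frame of hinge_c above 0.05 m or y of bin_empty_1 in the frame of hinge_c below -0.05 m or value of joint tag_c below -0.5 rad) and (y of bin_empty_1 in the frame of hinge_d above 0.05 m or y of bin_empty_1 in the frame of hinge_d below -0.05 m or value of joint tag_d below -0.5 rad) and (y of bin_empty_2 in the frame of hinge_a above 0.05 m or y of bin_empty_2 in the frame of hinge_a below -0.05 m or value of joint tag_a below -0.5 rad) and (y of bin_empty_2 in the frame of hinge_b above 0.05 m or y of bin_empty_2 in the frame of hinge_b below -0.05 m or value of joint tag_b below -0.5 rad) and (y of bin_empty_2 in the frame of hinge_c above 0.05 m or y of bin_empty_2 in the frame of hinge_c below -0.05 m or value of joint tag_c below -0.5 rad) and (y of bin_empty_2 in the frame of hinge_d above 0.05 m or y of bin_empty_2 in the frame of hinge_d below -0.05 m or value of joint tag_d below -0.5 rad) and velocity of joint tag_a between -0.1 and 0.1 rad/s and velocity of joint tag_b between -0.1 and 0.1 rad/s and velocity of joint tag_c between -0.1 and 0.1 rad/s and velocity of joint tag_d between -0.1 and 0.1 rad/s and distance of each of tape_roll, mug, screwdriver from where it was at the start of the episode below 0.03 m); the robot touches nothing.
It fails at once if a tag is pinched: the fingers press on both its faces at once ((contact force between the fingers and tag_a_c0 above 1.5 N and contact force between the fingers and tag_a_c1 above 1.5 N) or (contact force between the fingers and tag_b_c0 above 1.5 N and contact force between the fingers and tag_b_c1 above 1.5 N) or (contact force between the fingers and tag_c_c0 above 1.5 N and contact force between the fingers and tag_c_c1 above 1.5 N) or (contact force between the fingers and tag_d_c0 above 1.5 N and contact force between the fingers and tag_d_c1 above 1.5 N)).
It fails at once if a bin is lifted or shifted by more than 20 mm (distance of any of bin_full_1, bin_full_2, bin_empty_1, bin_empty_2 from where it was at the start of the episode above 0.02 m).
It fails at once if the tape roll, the mug or the screwdriver is moved by more than 30 mm (distance of any of tape_roll, mug, screwdriver from where it was at the start of the episode above 0.03 m).
It also fails if it takes over 42 s, if anything falls off the work surface, if the arm or the gripper's body presses on something with over 40 N, if the wrist force passes 120 N, or if a joint passes its speed limit or range.

### The arm

A 6-joint arm with a two-finger parallel gripper is mounted at the origin on the work surface. World frame = base frame: x ahead of the robot, y to its left, z up, the work surface at z = 0. Lengths are in m, angles in rad, forces in N, time in s.
With the tool pointing down it reaches from about 0.375 to 0.975 m from the base axis. Payload 3.8 kg.
Tool frame: the origin (TCP) lies midway between the tips of the shut fingers; the grasp point (between the pads) lies 19 mm behind it; x points along the fingers, y is the direction in which the jaws open and shut, and the axes are right-handed (so a half turn about x gives the same grasp; the last joint's range is limited). The gripper opens to 88 mm and grips with 3 to 60 N. Pads are 18 mm wide; open, the fingers measure 123 mm over their backs; the gripper's body (75 mm by 187 mm) begins 45 mm behind the grasp point.
Start: joints at [-1.375, 0.264, 1.604, -0, 1.274, -0.037], TCP at [0.156, -0.657, 0.239] pointing down, gripper open.
Joint ranges: [-2.63, 2.63], [-0.94, 2.18], [0.31, 2.57], [-1.31, 4.45], [0, 2.66], [-2.55, 2.55]. Speed limits (rad/s): [2.57, 2.57, 3.14, 3.14, 3.14, 3.14].

### API

Orientations are given as a rotation vector (axis times angle).
In Python, from cell import manip, inverse_kinematics, cams, order gives the robot as it stands. Calls block until the motion is done:
- manip.move_pose(position, orientation): joint-space move of the TCP to a pose.
- manip.move_linear(position, rate=0.15, rot=None): straight line of the TCP; rot=None keeps the orientation; rate is the mean speed in m/s.
- manip.set_joints(angles): joint-space move.
- manip.set_gripper(opening, force=None): finger opening in m; force is the grip in N (None keeps the last); returns when the fingers have stopped.
- manip.dwell(seconds).
- inverse_kinematics(position, orientation): joint angles nearest the present ones, or None.
- manip.state(): the state.
- cams.capture(name): name is "scene" or "top" or "wrist"; returns a dict with "image" (420x560x3 uint8, blue, green, red), "z_map" (420x560 float32, m along the optical axis (not along the pixel's ray), 0 where there is no reading), "intrinsics" (3x3 intrinsics, pixels), "position" and "orientation" of the camera in the world; the wrist camera has in their place "T_tool_cam" (4x4, takes a point from camera to tool coordinates, whose origin is the TCP and whose axes are the tool frame's). Camera axes: x right, y down, z forward; pixel columns grow to the right and rows downward; lengths in m; the calibration is good to about 2 mm. A picture is of the moment at which its call begins: read the wrist's pose just before it.
A pose or a line that the arm cannot do raises manip.IKError and nothing moves.
- order.close_job(): hands the job in, once; it reports no verdict.
The state is a dict: "clock": time; "joint_pos": joint angles; "joint_velocities": joint speeds; "tau": joint torques, N m; "tool_pos": TCP position; "tcp_rot": TCP orientation; "contact_force": force on the tool from outside, world axes, zero at the start; "moment": the same for the moment, N m; "gripper_width": finger opening in m.
Only numpy, scipy, OpenCV 4.12 (cv2) and the standard library are available. Lean on these libraries where they do the work, as an engineer would, in place of code of your own. Each camera call takes 0.05 s, during which the arm holds its last target. There are 200 camera calls.

## Working session

There is one attempt and no reset: what is moved stays moved. The work goes in short steps, each a Python script; the robot and the scene stay as the last script left them, time stands still between calls to the robot, and variables do not carry over. Pictures are saved under pics/ and viewed, about 8 in all and at most 12, crops included, and the job is handed in when it is done.

```bash
mkdir -p pics; cat > h.py <<'E'
import numpy as np, cv2
from scipy.spatial.transform import Rotation as R
from cell import manip, inverse_kinematics, cams, order
def cap(n):
    c=cams.capture(n); o=np.array(c["orientation"],float)
    M=o if o.shape==(3,3) else (R.from_rotvec(o).as_matrix() if o.size==3 else R.from_quat(o).as_matrix())
    z=c["z_map"];K=np.array(c["intrinsics"]);v,u=np.mgrid[:z.shape[0],:z.shape[1]]
    P=np.stack([(u-K[0,2])/K[0,0]*z,(v-K[1,2])/K[1,1]*z,z],-1)@M.T+np.array(c["position"])
    P[z==0]=np.nan
    return c["image"],P,c
E
python3 - <<'E'
from h import *
for n in("top","scene"):
    im,P,c=cap(n);cv2.imwrite(f"pics/{n}0.png",im);np.save(f"pics/{n}0.npy",P);print(n,c["position"],c["orientation"],c["intrinsics"])
print(manip.state())
E
```

```text
top [ 0.33254607 -0.00271594  1.18519937] [-2.16492254  2.14893258 -0.17280983] [[384.47984897   0.         280.78864319]
 [  0.         384.47984897 207.11168854]
 [  0.           0.           1.        ]]
scene [ 0.97007642 -0.85660073  0.93527767] [-2.23270717 -0.61462028  0.25969512] [[433.73033631   0.         288.57253452]
 [  0.         433.73033631 207.69328399]
 [  0.           0.           1.        ]]
{'clock': 0.1, 'joint_pos': array([-1.37490648e+00,  2.64668405e-01,  1.60524337e+00, -3.08274310e-05,
        1.27369025e+00, -3.69111161e-02]), 'joint_velocities': array([ 1.02055585e-04, -1.02525302e-03, -2.85994758e-03,  4.93399295e-05,
       -1.07969257e-03, -1.63633516e-05]), 'tau': array([ 2.31349777e-04, -5.03620863e+01, -3.58071578e+01,  7.31140771e-02,
        2.33586825e-02, -5.92902597e-05]), 'tool_pos': array([ 0.15558082, -0.65616378,  0.23751564]), 'tcp_rot': array([ 2.0986861 ,  0.24754426, -2.09908535]), 'contact_force': array([0.99371272, 0.21795419, 0.40078008]), 'moment': array([ 0.01673263, -0.00482974, -0.01589596]), 'gripper_width': 0.08813391792938166}
```

View pics/top0.png

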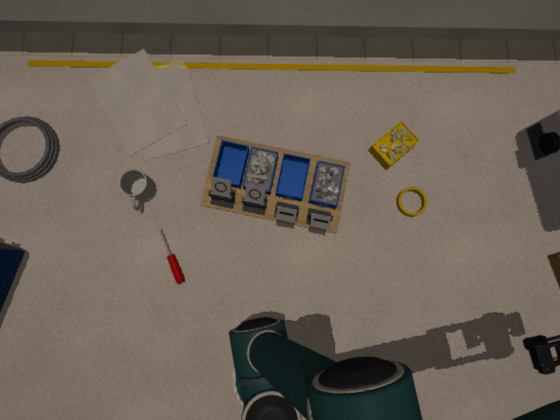

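View pics/scene0.png

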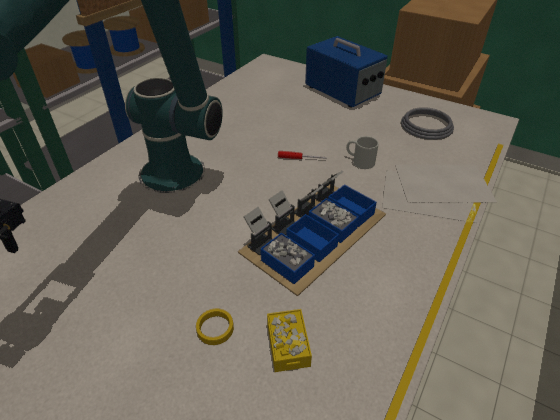

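Top view: four tags at (222,189), (256,194), (287,214) and (320,219). Behind them the bins at (232,163), (262,168), (293,177) and (328,184) are empty, full, empty and full. Tags 1 and 2 show the ring and tags 3 and 4 the bar, so tags 1 and 4 look wrong. The yellow bin at (394,145) is the look-alike, so I leave it. I'll confirm with one crop and measure the tray.

```bash
python3 - <<'E'
from h import *
im=cv2.imread("pics/top0.png");P=np.load("pics/top0.npy")
cv2.imwrite("pics/crop0.png",cv2.resize(im[125:245,190:365],None,fx=4.5,fy=4.5,interpolation=cv2.INTER_CUBIC))
sub=np.zeros(im.shape[:2],bool);sub[130:240,195:355]=1
hsv=cv2.cvtColor(im,cv2.COLOR_BGR2HSV)
m=(sub&(P[...,2]>.004)&(P[...,2]<.2)).astype(np.uint8)
n,l,s,_=cv2.connectedComponentsWithStats(m);k=1+s[1:,4].argmax()
Q=P[l==k];g=Q[Q[:,2]<.012]
r=cv2.minAreaRect(Q[:,:2].astype(np.float32)*1000);print("all",r, cv2.boxPoints(r)); 
t=(l==k)&(P[...,2]>.077)
n2,l2,s2,c2=cv2.connectedComponentsWithStats(t.astype(np.uint8))
for i in range(1,n2):
    q=P[l2==i];print(s2[i,4],c2[i],q.mean(0),q.min(0),q.max(0)); h=q[q[:,2]>.105];print("  edge",h.mean(0),len(h))
E
```

```text
all ((573.378173828125, -7.005767822265625), (432.873779296875, 238.9716796875), 78.5502700805664) [[ 413.30573 -195.4165 ]
 [ 647.52167 -242.85431]
 [ 733.4506   181.40497]
 [ 499.23468  228.84277]]
298 [220.34228188 185.86241611] [0.54666702 0.15083355 0.09958001] [0.52384737 0.12154677 0.07762579] [0.56995662 0.18061265 0.12162712]
  edge [0.55756087 0.14923388 0.11230085] 116
298 [254.29194631 193.00671141] [0.52686158 0.05335066 0.09926884] [0.50361296 0.02249697 0.07717794] [0.549969   0.08377634 0.12117352]
  edge [0.53808168 0.05113072 0.11217328] 112
3 [208.66666667 193.        ] [0.52950982 0.18717418 0.0781871 ] [0.52672213 0.18626847 0.07726254] [0.53264336 0.18879279 0.08002326]
  edge [nan nan nan] 0
1 [213. 194.] [0.52678877 0.17460934 0.07752306] [0.52678877 0.17460934 0.07752306] [0.52678877 0.17460934 0.07752306]
  edge [nan nan nan] 0
1 [242. 197.] [0.51863068 0.09002517 0.07800679] [0.51863068 0.09002517 0.07800679] [0.51863068 0.09002517 0.07800679]
  edge [nan nan nan] 0
1 [256. 202.] [0.50423815 0.04904293 0.07812284] [0.50423815 0.04904293 0.07812284] [0.50423
[... 416 characters left out ...]
72992 -0.07332129  0.078177  ] [ 0.48472992 -0.07332129  0.078177  ] [ 0.48472992 -0.07332129  0.078177  ]
  edge [nan nan nan] 0
1 [298. 211.] [ 0.47872183 -0.07325246  0.07923312] [ 0.47872183 -0.07325246  0.07923312] [ 0.47872183 -0.07325246  0.07923312]
  edge [nan nan nan] 0
232 [319.73275862 222.25431034] [ 0.44427233 -0.13360476  0.10101823] [ 0.42137108 -0.16256005  0.077407  ] [ 0.46756135 -0.10435005  0.12069136]
  edge [ 0.4336999  -0.13230542  0.11240608] 103
2 [331.5 216. ] [ 0.46517753 -0.17096229  0.07703491] [ 0.46516664 -0.17241946  0.07702421] [ 0.46518841 -0.16950511  0.07704561]
  edge [nan nan nan] 0<stdin>:13: RuntimeWarning: Mean of empty slice.
  ret = um.true_divide(
```

View pics/crop0.png

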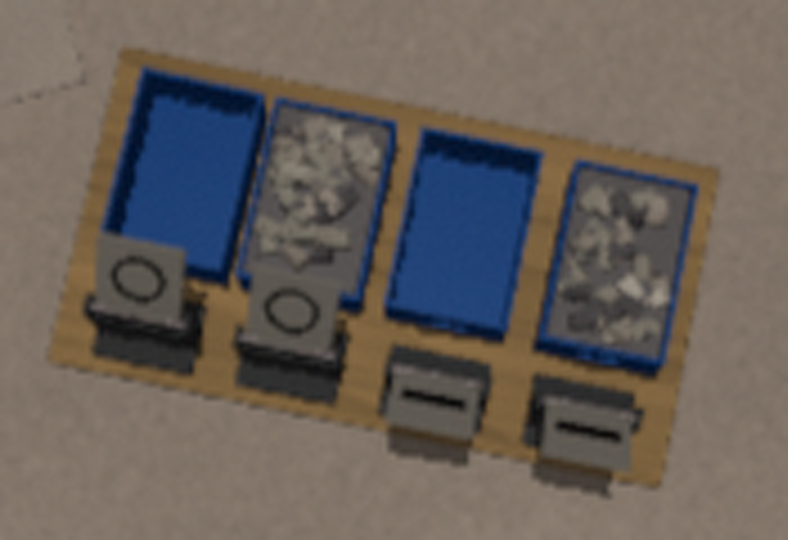

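Crop confirms it: tag 1 (crop 140,280) shows the ring before an empty bin, and tag 4 (crop 588,430) shows the bar before a full one. Tags 2 and 3 are right. From the measurements the tray yaw is about -0.2 rad, hinge 1 is at (0.525, 0.156) and hinge 4 at (0.466, -0.139). I'll push with the fingers shut, tip at z = 0.10.

```bash
python3 - <<'E'
from h import *
ex=np.array([.98,-.199,0]);ey=np.array([.199,.98,0]);ex/=np.linalg.norm(ex);ey/=np.linalg.norm(ey)
ori=R.from_matrix(np.column_stack([[0,0,-1],ey,ex])).as_rotvec()
def at(h,x,z): return np.array([h[0],h[1],z])+x*ex
def report(m):
    s=manip.state();print(m,s["clock"],s["tool_pos"].round(4),s["contact_force"].round(2))
manip.set_gripper(0.0,5)
for name,h,s in(("tag4",(.466,-.139),-1),("tag1",(.525,.156),1)):
    manip.move_pose(at(h,s*.072,.22),ori);report(name+" above")
    manip.move_linear(at(h,s*.072,.10));report("down")
    manip.move_linear(at(h,s*.02,.10),rate=.08);report("mid")
    manip.move_linear(at(h,-s*.003,.10),rate=.05);report("pushed")
    manip.move_linear(at(h,s*.06,.10));manip.move_linear(at(h,s*.06,.22));report("up")
manip.set_joints([-1.375,.264,1.604,0,1.274,-.037])
im,P,c=cap("top");cv2.imwrite("pics/crop1.png",cv2.resize(im[125:245,190:365],None,fx=4.5,fy=4.5,interpolation=cv2.INTER_CUBIC))
P0=np.load("pics/top0.npy");b0=cv2.imread("pics/top0.png")
d=cv2.absdiff(im,b0).max(2)>40;d[245:]=0;n,l,st,_=cv2.connectedComponentsWithStats(d.astype(np.uint8))
print([x.tolist() for x in st[1:] if x[4]>8]);report("end")
E
```

```text
tag4 above 3.5 [ 0.3957 -0.1252  0.2202] [-0.18  0.62  0.02]
down 4.45 [ 0.3961 -0.125   0.1007] [ 0.36 -0.79 -0.35]
mid 5.25 [ 0.446  -0.1349  0.0996] [0.76 0.02 0.67]
pushed 5.8583 [ 0.469  -0.1396  0.0999] [ 0.21  0.17 -0.2 ]
up 7.375 [ 0.4067 -0.1269  0.219 ] [ 0.   -0.22 -0.33]
tag1 above 8.6167 [0.5951 0.1406 0.2197] [-0.9   0.56  0.21]
down 9.5667 [0.5965 0.1416 0.1011] [0.24 0.23 0.61]
mid 10.3667 [0.5447 0.1522 0.1002] [ 0.35 -0.61 -0.09]
pushed 10.975 [0.522  0.1567 0.1001] [-0.19 -0.11 -0.26]
up 12.4917 [0.5829 0.144  0.2189] [ 0.31  0.81 -0.51]
[[212, 177, 19, 10, 97], [212, 184, 24, 9, 75], [222, 192, 7, 3, 14], [210, 194, 19, 12, 106], [314, 201, 20, 11, 82], [214, 206, 17, 9, 91], [313, 206, 8, 8, 26], [323, 213, 8, 3, 15], [311, 215, 19, 13, 122], [309, 226, 17, 9, 86]]
end 15.7167 [ 0.1565 -0.6564  0.2386] [-0.51 -0.82  0.26]
```

View pics/crop1.png

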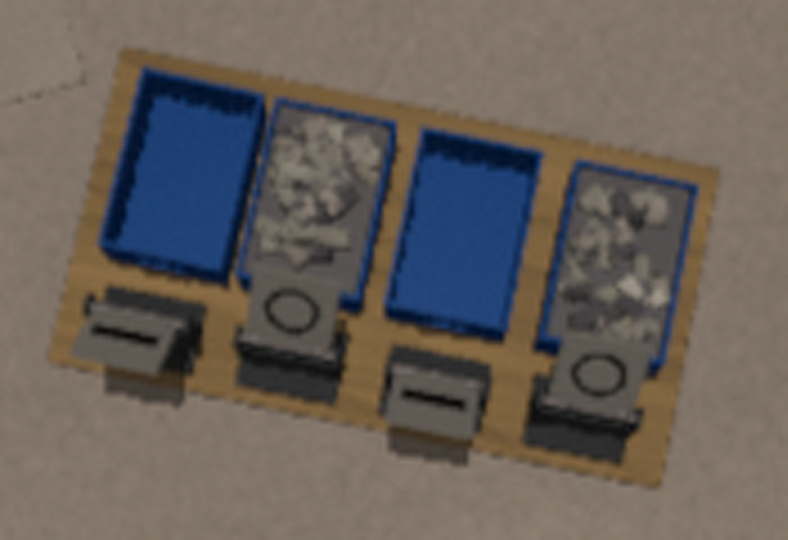

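Both tags have flipped on to their stops: bar at (125,335) before the empty bin, ring at (600,375) before the full one. Nothing but the two tags and their shadows changed in the picture, so I hand in.

```bash
python3 -c "
from h import *
order.close_job();print(manip.state()['clock'])"
```

```text
the job is handed in; nothing more can be done
the job is handed in; nothing more can be done
```

The job is done and handed in. All four tags now match their bins: from the left in the top view, bar (empty), ring (full), bar (empty), ring (full).

- **What I moved:** I flipped only the two wrong tags, pushing with the shut fingertips. The tag before the leftmost, empty bin now leans to the robot, and the one before the rightmost, full bin leans to its bin. The other two were already right.
- **Last checks:** After the arm moved clear, the top view showed both pushed tags over on their new sides. Comparing it with the first picture, only those two tags and their shadows had changed. The bottom part of the picture, which held the screwdriver's handle and the arm, was left out of that comparison, but the arm did not go near the screwdriver.
- **Forces and time:** The force readings I took between moves stayed around 1 N, and the arm was back at its start pose at 15.7 s of the 42 s.
- **Not checked:** I judged the tag angles by eye from the picture and did not measure them. The hand-in message printed twice, the second time in place of the clock time I had asked for. No check failed or disagreed.

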